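Swing the inspection camera boom over the circuit board and stop it there

ROBOT

A 6-joint arm with a two-finger parallel gripper is mounted at the origin on the work surface. World frame = base frame: x ahead of the robot, y to its left, z up, the work surface at z = 0. Lengths are in m, angles in rad, forces in N, time in s.
With the tool pointing down it reaches from about 0.3 to 0.875 m from the base axis. Payload 4.2 kg.
Tool frame: the origin (TCP) lies between the finger pads; the fingertips stand ahead of it and the grasp point (between the pads) lies 8 mm behind it (ctrl.nose_length is the z of the fingertips in the tool frame, in m); z points along the fingers, y is the line along which they close (so a half turn about z gives the same grasp; the last joint's range is limited). The gripper opens to 85 mm and grips with 20 to 120 N. Pads are 22 mm wide; open, the fingers measure 114 mm over their backs; the gripper's body (76 mm by 85 mm) begins 54 mm behind the grasp point. The pads swing forward as they close: fully open they stand 13 mm farther back than shut.
Start: joints at [-1.218, 0.32, 1.565, -0, 1.257, -0.02], TCP at [0.209, -0.536, 0.242] pointing down, gripper open.
Joint ranges: [-3.11, 3.11], [-0.84, 2.01], [0.21, 2.61], [-1.34, 4.49], [0.05, 2.63], [-2.56, 2.56]. Speed limits (rad/s): [2.57, 2.57, 3.14, 3.14, 3.14, 3.14].

INTERFACE

Orientations are given as a 3x3 rotation matrix whose columns are the frame's x, y, z axes.
In Python, from plant import ctrl, vision gives the robot as it stands.
- The arm moves only by the tool send_rows, never from a script. Its argument "deltas" is a list of rows, each a list of 7 numbers: the shift along the tool's x, y, z as a fraction of full scale, then the turn, a rotation vector about the tool's x, y, z as a fraction of full scale, then the closure, from -1 (fully open) to 1 (shut). A call has 1 to 20 rows; each row shifts and turns the commanded pose from where the row before left it, along the tool's axes as they then stand; what a row does not reach is not made up. Full scale, the value 1, is 25 mm for a shift and 0.15 rad for a turn. A row lasts 1/8 s, in which the tool goes at most 62.5 mm and 10.7 degrees, less where a joint would pass 70% of its speed; a pose out of reach is approached as far as the arm can. A call with a number of a shift or a turn outside -1 to 1 is refused whole. A call with a gripper value outside its range is refused whole. The fingers move at their own pace and stop on an object; "newtons" is the grip in N (left out, the last holds). Time passes only in rows, so rows that do not move let the fingers close. It gives the time, the measured TCP pose, the force, the opening and the grip force at its end, in the units of the state.
- ctrl.state(): the state, without advancing time (a new reading comes with each control period).
- vision.capture(name): name is "side" or "top"; returns (picture, depth): 480x640x3 uint8, blue, green, red; 480x640 float32, m along the optical axis (not along the pixel's ray), 0 where there is no reading.
- vision.camera_info(name): a dict with "camera_matrix" (3x3 intrinsics, pixels), "R" (3x3) and "t" (3): a world point X has camera coordinates R X + t. Camera axes: x right, y down, z forward; pixel columns grow to the right and rows downward; lengths in m; the calibration is good to about 2 mm. A picture is of the moment at which its call begins. camera_info takes no time and is no camera call.
- ctrl.hand_in(): hands the job in; it is judged then, once.
The state is a dict: "time_s": time; "q": joint angles; "joint_velocities": joint speeds; "joint_torque": joint torques, N m; "tcp_pos": TCP position; "orientation": TCP orientation; "contact_force": force on the tool from outside, world axes, zero at the start; "ft_torque": the same for the moment, N m; "grip_width": finger opening in m; "grasp_force": force on a finger pad.
Only numpy, scipy, OpenCV 4.12 (cv2) and the standard library are available. Lean on these libraries where they do the work, as an engineer would, in place of code of your own. Each camera call takes 0.05 s, during which the arm holds its last target. There are 200 camera calls.

TASK

Swing the heavy inspection camera head, which turns almost without friction on its column, from its parking place round to the circuit board and bring it to a standstill with its lens over the yellow chip. Move it gently and only by pushing on the two orange spring buffers on its sides, do not let it sail on past the board, and disturb none of the other things on the bench. Leave it untouched: it must stand still there on its own for at least five seconds.

Things in the scene. Friction and masses are not known exactly. Their poses are not given: they have to be found in the camera images.
- rig: Column stand fixed to the bench: dark round foot 160 mm across, 18 mm high, and a vertical steel column 28 mm thick and 212 mm tall. It carries the swinging boom. Origin: bench level, on the column's axis; z up. Place and yaw differ from run to run.
- pivot (a point): Point on the vertical swing axis of the boom (column axis), 125 mm above the bench. Nominal moment of inertia of boom and head about it 0.155 kg m2 (varies by about 35 percent), Coulomb friction 0.0015 N m, viscous damping 0.004 N m s/rad: pushed off at 0.1 rad/s it would coast about 0.45 rad. No spring, no gravity effect.
- boom (a joint): Swing angle of the boom about the column, rad, counter-clockwise seen from above, relative to the rig's yaw. At 0 the boom reaches from the column along the rig's -x (toward the robot). It starts parked at -0.85 to -1.05 (robot's left, +y) and must swing in the positive direction (toward -y) by 0.75 to 1.27 rad. End stops at -1.5 and 1.2. Nearly frictionless, see pivot.
- head: Camera head on the boom: white housing 112 mm square, 104 to 154 mm above the bench, dark screen on top (to 157 mm), black lens barrel 60 mm across below (down to 76 mm). Nominal mass 2 kg (varies). Not to be touched, only its buffers. Reported origin: on the column axis at bench level; axes turn with the boom: the head's centre is at x = -260 mm, y is sideways.
- bar: Aluminium bar, 30 mm wide, from the column to the head, 110 to 140 mm above the bench, with a hub (60 mm across, 98 to 152 mm high) and a counterweight reaching 130 mm behind the column axis, 93 to 157 mm high. Turns with the boom; not to be touched. Origin and axes as for the head.
- lens (a point): Centre of the lens' lower end, 76 mm above the bench, on the head's vertical centre line, 260 mm from the column's axis. Axes turn with the boom (x from lens to column).
- pad_left (a point): Centre of the outer face of the orange spring buffer on the head's left (+y) side, pushed to set it going toward the board: flat upright face 100 mm long (along the boom), 44 mm high (106 to 150 mm above the bench), 85 mm sideways of the head's centre line when free. It slides up to 27 mm into the housing against a soft spring of 15 N/m (damping 0.35 N s/m), then stops hard.
- pad_right (a point): Centre of the outer face of the same orange spring buffer on the head's right (-y) side, against which the swing is braked. The springs give back nearly all they take: from a finger held still the head rebounds with most of its speed. 170 mm over both buffers, too wide to grip. Both points move with their buffers.
- holder: Board holder clamped at the column's foot: a bar along its -x to a tray 150 mm (along the bar) by 170 mm, with blue side rails 30 mm high and a green circuit board 130 by 140 mm. Fixed; swivelled differently each run. Origin: column axis at bench level; tray centre at x = -260 mm. The boom is on the mark when its x axis is along the holder's x axis.
- mark (a point): Top centre of the yellow square chip (32 mm by 32 mm) in the middle of the circuit board, 32 mm above the bench, 260 mm from the column's axis: the lens must come to rest above it.
- can: Bystander: upright spray can, 60 mm diameter, 150 mm tall, standing beyond the board on the head's circle, about 0.85 rad past the mark as seen from the column. Origin: centre of its underside.
- meter: Bystander: yellow multimeter lying flat, 85 by 160 by 34 mm. Origin: centre of its underside.
- tray: Bystander: blue divided parts tray, 110 by 150 by 35 mm. Origin: centre of its underside.
- driver: Bystander: red screwdriver, about 190 mm long and 26 mm thick, lying on the bench along its x axis. Origin: centre of its underside.

How it is judged:
On the way:
1. the lens stands over the yellow chip, nearly still and untouched, for 5 s (angle between the x axis of lens and the x axis of holder, either way round below 0.065 rad and velocity of joint boom between -0.04 and 0.04 rad/s and contact force between each of the arm, the fingers and rig below 0.2 N), for 5 s.
At the end, for the whole second after the job is handed in: The lens stands within 0.065 rad of swing (17 mm) of the centre of the yellow chip, turning slower than 0.03 rad/s, released; it has stood there untouched for 5 s (below 0.04 rad/s) (angle between the x axis of lens and the x axis of holder, either way round below 0.065 rad and horizontal distance between lens and mark below 0.018 m and velocity of joint boom between -0.03 and 0.03 rad/s).
It fails at once if the boom is struck, slammed or squeezed (more than 15 N between robot and rig) (contact force between any of the arm, the fingers and rig above 15 N).
It fails at once if the robot handles the head's housing, screen or barrel, or the bar, instead of the buffers (contact force between any of the arm, the fingers and head above 1.5 N or contact force between any of the arm, the fingers and bar above 1.5 N).
It fails at once if the boom is flung (faster than 1.2 rad/s) (velocity of joint boom above 1.2 rad/s or velocity of joint boom below -1.2 rad/s).
It fails at once if the head sails past the board (lens more than 70 mm past the yellow chip) (y of lens in the frame of holder below -0.07 m).
It fails at once if a bystander is disturbed (distance of any of can, meter, tray from where it was at the start of the episode above 0.02 m or angle between can's own z axis and vertical above 0.3 rad or distance of driver from where it was at the start of the episode above 0.03 m).
It also fails if it takes over 45 s, if anything falls off the work surface, if the arm or the gripper's body presses on something with over 40 N, if the wrist force passes 120 N, or if a joint passes its speed limit or range.

## Working session

There is one attempt and no reset: what is moved stays moved. The work goes in short steps, Python scripts to look and compute and a tool call to move; the robot and the scene stay as the last step left them, time stands still between calls to the robot, and variables do not carry over. Pictures are saved under pics/ and viewed, at most 10 in all, crops included, and the job is handed in when it is done.

Besides the shell and the picture viewer there is one more tool, called after "Emit:" as a command line: name --pt "numbers of a row" for each row, then --argument value for the rest. send_rows: Moves the arm, as the interface text tells. Shift numbers are shares of 25 mm and turn numbers shares of 0.15 rad, none past 1 either way. Its arguments: {"type":"object","properties":{"deltas":{"type":"array","items":{"type":"array","items":{"type":"number"}}},"newtons":{"type":"number"}},"required":["deltas"]}

```bash
mkdir -p pics; ls; python3 - <<'E'
from plant import ctrl, vision
import cv2,numpy as np
ims=[]
for n in("top","side"):
    p,d=vision.capture(n); cv2.imwrite(f"pics/{n}0.png",p); np.save(f"pics/{n}0d.npy",d)
    i=vision.camera_info(n); print(n,np.round(i["camera_matrix"],1).tolist(),np.round(i["R"],3).tolist(),np.round(i["t"],3).tolist())
s=ctrl.state(); print(s, ctrl.nose_length)
E
```

```text
pics
top [[543.6, 0.0, 313.6], [0.0, 543.6, 245.9], [0.0, 0.0, 1.0]] [[0.005, -1.0, -0.015], [-0.985, -0.002, -0.174], [0.174, 0.016, -0.985]] [0.039, 0.529, 1.642]
side [[618.2, 0.0, 327.5], [0.0, 618.2, 234.5], [0.0, 0.0, 1.0]] [[-0.964, -0.267, 0.009], [-0.256, 0.915, -0.311], [0.074, -0.302, -0.951]] [0.512, 0.133, 1.788]
{'time_s': 0.1, 'q': array([-1.21801160e+00,  3.20232943e-01,  1.56554197e+00, -1.88130387e-05,
        1.25736164e+00, -1.99813416e-02]), 'joint_velocities': array([-6.08707162e-04, -3.82169730e-04, -3.56241885e-03,  5.83920193e-04,
       -7.30772525e-04,  7.73098394e-05]), 'joint_torque': array([ 1.03724862e-03, -4.16408300e+01, -2.34704018e+01, -6.89356216e-05,
        4.82121788e-03, -2.09759612e-06]), 'tcp_pos': array([ 0.2092817 , -0.53514267,  0.24156929]), 'orientation': array([[ 9.31321413e-01,  3.64197916e-01, -5.50230532e-04],
       [ 3.64198332e-01, -9.31320296e-01,  1.44263336e-03],
       [ 1.29632010e-05, -1.54394838e-03, -9.99998808e-01]]), 'contact_force': array([ 0.12474172, -0.38215705, -0.32375983]), 'ft_torque': array([ 0.0210231 , -0.00054202,  0.0258571 ]), 'grasp_force': 0.0, 'grip_width': 0.08553699302681425} 0.011
```

View pics/top0.png

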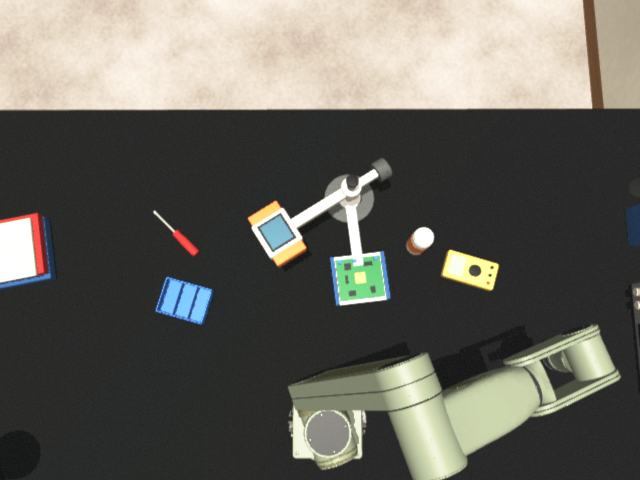

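View pics/side0.png

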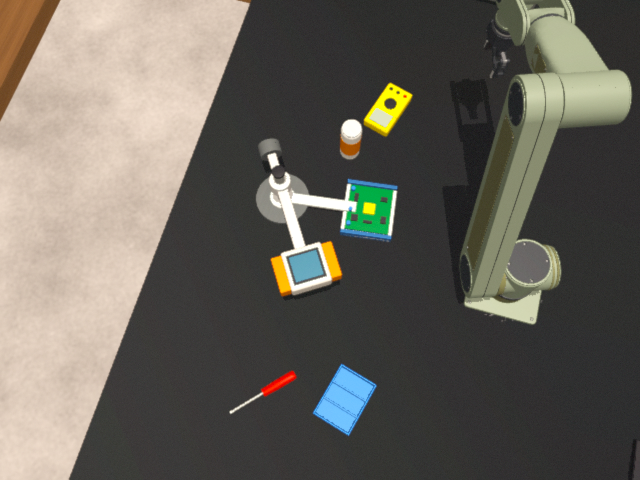

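The top view shows the head at (278,233), the column at (350,185), the chip at (360,278) and the can at (420,241). The side view shows the head at (307,266) and the chip at (369,209). Next I'll measure the screen, chip and column axis.

```bash
cat > h.py <<'E'
from plant import ctrl, vision
import cv2,numpy as np
def ray(n,u,v,z):
    i=vision.camera_info(n);R,t=np.array(i["R"]),np.array(i["t"]);K=np.array(i["camera_matrix"])
    c=-R.T@t; d=R.T@np.linalg.solve(K,[u,v,1.]); return c+d*(z-c[2])/d[2]
def blob(p,lo,hi,near=None,amin=60):
    hsv=cv2.cvtColor(p,cv2.COLOR_BGR2HSV); m=cv2.inRange(hsv,lo,hi)
    n,l,st,c=cv2.connectedComponentsWithStats(m)
    return [(int(st[k,4]),c[k],st[k,:4].tolist(),cv2.minAreaRect(cv2.findContours((l==k).astype('uint8'),0,2)[0][0])) for k in range(1,n) if st[k,4]>=amin]
SCR=((92,60,60),(106,190,200))
E
python3 - <<'E'
from h import *
for n in("top","side"):
    p=cv2.imread(f"pics/{n}0.png"); hsv=cv2.cvtColor(p,cv2.COLOR_BGR2HSV)
    for q in ([(278,233),(360,278),(351,183)] if n=="top" else [(307,266),(369,209),(278,172)]): print(q,hsv[q[1],q[0]])
    for name,lo,hi,z in (("scr",*SCR,.157),("yel",(20,120,120),(35,255,255),.032),("orange",(8,150,120),(19,255,255),.15),("dark",(0,0,30),(179,80,75),.212)):
        if name=="dark": continue
        for a,c,b,r in blob(p,lo,hi): 
            print(n,name,a,c.round(1),b,np.round(r[1],1),round(r[2],1),ray(n,*r[0],z).round(4),ray(n,*c,z).round(4))
c=cv2.imread("pics/top0.png")[150:290,240:440]; d=cv2.imread("pics/side0.png")[120:260,230:430]
cv2.imwrite("pics/c1.png",cv2.resize(np.hstack([c,d]),None,fx=2,fy=2) if 0 else cv2.resize(np.hstack([c,d])[:, :],(800,280)))
E
```

```text
(278, 233) [ 98  95 211]
(360, 278) [ 30  72 255]
(351, 183) [13 21 84]
top scr 89 [277.  229.4] [260, 215, 33, 35] [26.  24.4] 58.0 [0.5511 0.148  0.157 ] [0.5583 0.1457 0.157 ]
top yel 231 [263.8 213. ] [249, 203, 31, 21] [ 7.7 31. ] 59.0 [0.638  0.1991 0.032 ] [0.6374 0.1991 0.032 ]
top yel 238 [289.9 251.5] [274, 241, 31, 23] [ 8.2 32.3] 57.3 [0.5111 0.1178 0.032 ] [0.5138 0.1146 0.032 ]
top yel 279 [467.3 270.9] [441, 250, 58, 41] [54.7 28.7] 16.4 [ 0.4579 -0.4437  0.032 ] [ 0.4541 -0.4356  0.032 ]
top orange 68 [263.3 209.4] [248, 201, 33, 24] [ 8.7 34.8] 59.6 [0.613  0.1875 0.15  ] [0.6202 0.1877 0.15  ]
top orange 84 [413. 247.] [408, 237, 16, 16] [18.4  8.5] 45.0 [ 0.5098 -0.2515  0.15  ] [ 0.5084 -0.2501  0.15  ]
top orange 93 [291.5 255.9] [273, 241, 34, 26] [ 9.3 35.1] 58.2 [0.4869 0.1074 0.15  ] [0.4812 0.1027 0.15  ]
(307, 266) [ 97 118 190]
(369, 209) [ 30 255 255]
(278, 172) [ 9 25 72]
side scr 198 [372.8 184.3] [348, 179, 50, 11] [49.8  5.1] 8.1 [ 0.4376 -0.1228  0.157 ] [ 0.4363 -0.122   0.157 ]
side scr 117 [361.2 235.2] [340, 230, 51, 11] [50.7  5. ] 7.0 [0.4206 0
[... 343 characters left out ...]
032 ] [ 0.4326 -0.0982  0.032 ]
side yel 337 [330.9 259.3] [322, 242, 19, 35] [34.6 10.1] 72.9 [0.4989 0.081  0.032 ] [0.4987 0.0821 0.032 ]
side yel 347 [280.7 273.8] [272, 256, 19, 36] [35.   9.9] 74.1 [0.6245 0.1615 0.032 ] [0.6244 0.1619 0.032 ]
side orange 2043 [14.6 29.5] [0, 0, 46, 88] [87. 45.] 90.0 [ 1.5563 -0.2829  0.15  ] [ 1.5994 -0.3218  0.15  ]
side orange 221 [349.2 147.7] [340, 139, 21, 17] [20.  15.6] 3.0 [ 0.5275 -0.2171  0.15  ] [ 0.5284 -0.2156  0.15  ]
side orange 99 [334.9 263.2] [321, 241, 21, 40] [39.3 11.4] 73.0 [0.4882 0.1162 0.15  ] [0.4781 0.1225 0.15  ]
side orange 113 [279.  279.8] [270, 255, 21, 41] [39.8 11.1] 72.1 [0.6097 0.1938 0.15  ] [0.6084 0.2057 0.15  ]
```

```bash
python3 - <<'E'
import cv2,numpy as np
c=cv2.imread("pics/top0.png")[150:230,310:410]; d=cv2.imread("pics/side0.png")[130:230,240:340][:80]
d=cv2.imread("pics/side0.png")[135:215,235:335]
cv2.imwrite("pics/c2.png",cv2.resize(np.hstack([c,d]),(800,320),interpolation=cv2.INTER_NEAREST))
E
```

```text
(no output)
```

View pics/c2.png

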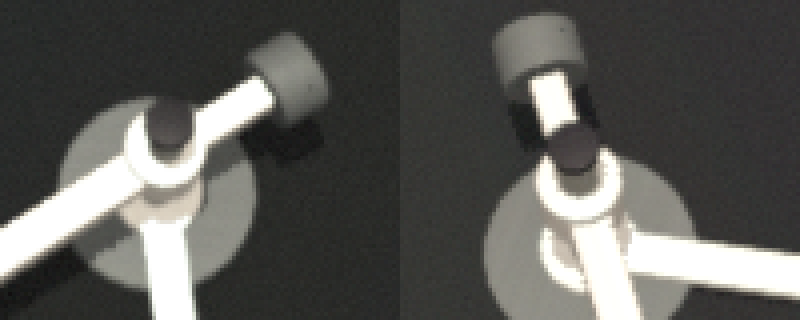

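The crop shows the column's cap at about (352.7,179.4) in the top view and (278.5,171.5) in the side view.

```bash
python3 - <<'E'
from h import *
from scipy.optimize import least_squares
c1=ray("top",352.7,179.4,.212);c2=ray("side",278.5,171.5,.212);print(c1,c2)
p=cv2.imread("pics/top0.png"); 
b=[(a,c,r) for a,c,bb,r in blob(p,(20,45,180),(36,255,255),amin=40) if abs(c[0]-360)<12 and abs(c[1]-278)<12];print(b)
m1=ray("top",*(b[0][2][0] if b else (360,278)),.032);m2=ray("side",368.7,208.3,.032);print(m1,m2)
H=np.array([.551,.1495]);M=(m1+m2)[:2]/2;C0=(c1+c2)[:2]/2
print([np.linalg.norm(q-C0) for q in(H,M)])
f=lambda C:np.r_[(C-C0),2*(np.linalg.norm(C-H)-.26),2*(np.linalg.norm(C-M)-.26)]
C=least_squares(f,C0).x;print("C",C)
ang=lambda v:np.arctan2(v[1],v[0])%(2*np.pi)
h0,mk=ang(H-C),ang(M-C);print("head",h0,"mark",mk,"swing",mk-h0)
print("axis from bar yaw? pads",ang(np.array([.6202-.4812,.1877-.1027])))
E
```

```text
[ 0.69310559 -0.07308252  0.212     ] [ 0.68772646 -0.0659849   0.212     ]
[(114, array([359.86842105, 277.51754386]), ((360.0, 277.5), (11.0, 10.0), 90.0))]
[ 0.43270138 -0.10367502  0.032     ] [ 0.43269428 -0.09807445  0.032     ]
[np.float64(0.2596393569346479), np.float64(0.2596168911511894)]
C [ 0.69076059 -0.06968035]
head 2.138441379789241 mark 3.261888072748746 swing 1.1234466929595048
axis from bar yaw? pads 0.5488403538534327
```

Emit:
send_rows --pt "1 -0.5 0 0 0 -0.65 1" --pt "1 -0.5 0 0 0 -0.65 1" --pt "1 -0.5 0 0 0 0 1" --pt "1 -0.5 0 0 0 0 1" --pt "1 -0.5 0 0 0 0 1" --pt "1 -0.5 0 0 0 0 1" --pt "1 -0.5 0 0 0 0 1" --pt "1 -0.5 0 0 0 0 1" --pt "1 -0.5 0 0 0 0 1" --pt "1 -0.5 0 0 0 0 1" --pt "1 -0.5 0 0 0 0 1" --pt "1 -0.5 0 0 0 0 1" --pt "1 -0.5 0 0 0 0 1" --pt "1 -0.5 0 0 0 0 1" --pt "1 -0.5 0 0 0 0 1" --pt "1 -0.5 0 0 0 0 1" --pt "1 -0.5 0 0 0 0 1" --pt "1 -0.5 0 0 0 0 1" --pt "1 -0.5 0 0 0 0 1" --pt "1 -0.5 0 0 0 0 1" --newtons 20

```text
time_s: 2.6
tcp_pos: [0.5033, -0.0597, 0.2419]
orientation: [[0.843, 0.538, -0.001], [0.538, -0.843, 0.0], [-0.001, -0.0, -1.0]]
contact_force: [0.0, 0.2, -0.1]
grip_width: 0.0001
grasp_force: 0.0
```

```bash
cat >> h.py <<'E'
C=np.array([.69076,-.06968]);MK=3.2619
def go(target,yaw=None):
    s=ctrl.state();R=np.array(s["orientation"]);d=np.array(target)-s["tcp_pos"]
    y=np.degrees(np.arctan2(R[1,0],R[0,0]))
    print("t",round(s["time_s"],2),"tcp",s["tcp_pos"].round(4),"yaw",round(y,1),"tool d/25mm",(R.T@d/.025).round(2),"zaxis",R[:,2].round(3), "turn units",None if yaw is None else round(-np.radians(yaw-y)/.15,2),"grip",round(s["grip_width"],3),"F",np.round(s["contact_force"],2))
E
python3 -c "
from h import *
go((.656,.217,.242),32.5)"
```

```text
t 2.6 tcp [ 0.5033 -0.0597  0.2419] yaw 32.5 tool d/25mm [ 1.11e+01 -6.05e+00 -1.00e-02] zaxis [-0.001  0.    -1.   ] turn units 0.0 grip 0.0 F [ 0.04  0.19 -0.11]
```

Emit:
send_rows --pt "1 -0.55 0 0 0 0 1" --pt "1 -0.55 0 0 0 0 1" --pt "1 -0.55 0 0 0 0 1" --pt "1 -0.55 0 0 0 0 1" --pt "1 -0.55 0 0 0 0 1" --pt "1 -0.55 0 0 0 0 1" --pt "1 -0.55 0 0 0 0 1" --pt "1 -0.55 0 0 0 0 1" --pt "1 -0.55 0 0 0 0 1" --pt "1 -0.55 0 0 0 0 1" --pt "1 -0.55 0 0 0 0 1" --pt "0.1 0 0.9 0 0 0 1" --pt "0 0 0.95 0 0 0 1" --pt "0 0 0.95 0 0 0 1" --pt "0 0 0.95 0 0 0 1" --pt "0 0 0.95 0 0 0 1" --pt "0 0 0 0 0 0 1"

```text
time_s: 4.72
tcp_pos: [0.6542, 0.2157, 0.1221]
orientation: [[0.843, 0.538, -0.006], [0.538, -0.843, -0.002], [-0.006, -0.001, -1.0]]
contact_force: [0.5, -0.8, 0.4]
grip_width: 0.0002
grasp_force: 0.0
```

```bash
python3 - <<'E'
from h import *
go((.632,.201,.125),32.5)
p,d=vision.capture("side");cv2.imwrite("pics/side1.png",p)
for a,c,b,r in blob(p,*SCR):
    if r[1][0]>15 and r[1][1]>15: print(a,ray("side",*r[0],.157))
cv2.imwrite("pics/c3.png",cv2.resize(p[180:340,200:400],(750,600)))
E
```

```text
t 4.72 tcp [0.6542 0.2157 0.1221] yaw 32.5 tool d/25mm [-1.07  0.02 -0.11] zaxis [-0.006 -0.002 -1.   ] turn units 0.0 grip 0.0 F [ 0.45 -0.85  0.42]
```

View pics/c3.png

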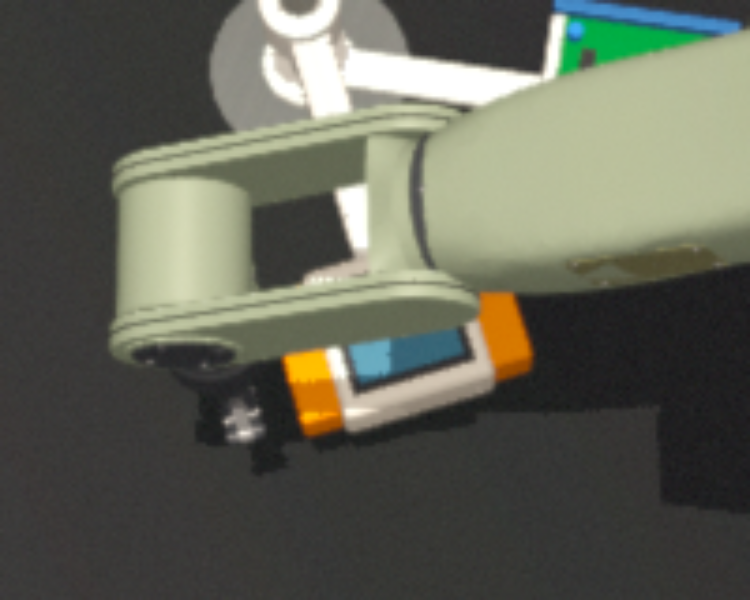

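Emit:
send_rows --pt "-0.8 0 0 0 0 0 1" --pt "-0.16 0 0 0 0 0 1" --pt "-0.16 0 0 0 0 0 1" --pt "-0.16 0 0 0 0 0 1" --pt "-0.16 0 0 0 0 0 1" --pt "-0.16 0 0 0 0 0 1" --pt "-0.16 0 0 0 0 0 1" --pt "-0.16 0 0 0 0 0 1" --pt "-0.16 0 0 0 0 0 1" --pt "-0.16 0 0 0 0 0 1" --pt "-0.16 0 0 0 0 0 1" --pt "-0.16 0 0 0 0 0 1" --pt "-0.16 0 0 0 0 0 1" --pt "-0.16 0 0 0 0 0 1" --pt "-0.16 0 0 0 0 0 1"

```text
time_s: 6.65
tcp_pos: [0.5915, 0.1751, 0.1248]
orientation: [[0.843, 0.538, 0.0], [0.538, -0.843, -0.0], [-0.0, 0.0, -1.0]]
contact_force: [-0.5, 1.1, -0.2]
grip_width: 0.0001
grasp_force: 0.0
```

```bash
cat >> h.py <<'E'
def head(n="side"):
    t=ctrl.state()["time_s"];p,_=vision.capture(n); out=[]
    for a,c,b,r in blob(p,(92,60,40),(106,200,235)):
        q=ray(n,*r[0],.157)[:2]-C
        if min(r[1])>10 and abs(np.linalg.norm(q)-.26)<.03: out.append((a,np.round(r[1],1),q.round(3),"R",round(np.linalg.norm(q),3),"phi",round(np.arctan2(q[1],q[0])%6.2832,4)))
    print(n,"t",round(t,3),out); return p
E
python3 - <<'E'
from h import *
go((.434,-.174,.122),94)
p=head("side");q=head("top")
cv2.imwrite("pics/c4.png",np.hstack([p[150:350,180:440],q[150:350,200:460]]))
E
```

```text
t 6.65 tcp [0.5915 0.1751 0.1248] yaw 32.5 tool d/25mm [-12.82   8.38   0.11] zaxis [ 0. -0. -1.] turn units -7.15 grip 0.0 F [-0.45  1.13 -0.19]
side t 6.65 [(279, array([13.4, 29.5]), array([-0.193,  0.204]), 'R', np.float64(0.281), 'phi', np.float64(2.3282))]
top t 6.7 [(153, array([18.4, 13.4]), array([-0.178,  0.164]), 'R', np.float64(0.242), 'phi', np.float64(2.3952))]
```

View pics/c4.png

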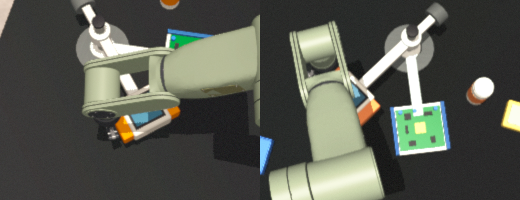

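The head is off the finger and swinging. Next I cross over to the braking side.

Emit:
send_rows --pt "0 0 -0.9 0 0 -0.9 1" --pt "0 0 -0.9 0 0 -0.9 1" --pt "0 0 -0.9 0 0 -0.9 1" --pt "-0.98 0.18 0 0 0 -0.9 1" --pt "-1 0.05 0 0 0 -0.9 1" --pt "-1 -0.08 0 0 0 -0.9 1" --pt "-0.98 -0.22 0 0 0 -0.9 1" --pt "-0.94 -0.35 0 0 0 -0.85 1" --pt "-1 -0.53 0 0 0 0 1" --pt "-1 -0.53 0 0 0 0 1" --pt "-1 -0.53 0 0 0 0 1" --pt "-1 -0.53 0 0 0 0 1" --pt "-1 -0.53 0 0 0 0 1" --pt "-1 -0.53 0 0 0 0 1" --pt "-1 -0.53 0 0 0 0 1" --pt "-1 -0.53 0 0 0 0 1" --pt "-1 -0.53 0 0 0 0 1"

```text
time_s: 8.88
tcp_pos: [0.4378, -0.173, 0.1925]
orientation: [[-0.07, 0.998, 0.001], [0.998, 0.07, -0.0], [-0.0, 0.001, -1.0]]
contact_force: [0.1, -0.5, 0.4]
grip_width: 0.0002
grasp_force: 0.0
```

```bash
python3 - <<'E'
from h import *
p=head("side");q=head("top")
go((.434,-.174,.122),94)
cv2.imwrite("pics/c5.png",np.hstack([p[100:350,180:440],q[100:350,200:460]]))
E
```

```text
side t 8.875 [(739, array([26.6, 28. ]), array([-0.247,  0.083]), 'R', np.float64(0.26), 'phi', np.float64(2.8159))]
top t 8.925 [(656, array([26.6, 24.7]), array([-0.247,  0.077]), 'R', np.float64(0.259), 'phi', np.float64(2.8392))]
t 8.97 tcp [ 0.4374 -0.1738  0.1925] yaw 93.8 tool d/25mm [ 0.   -0.14  2.82] zaxis [ 0.    -0.001 -1.   ] turn units -0.02 grip -0.0 F [-0.34  0.14 -0.1 ]
```

View pics/c5.png

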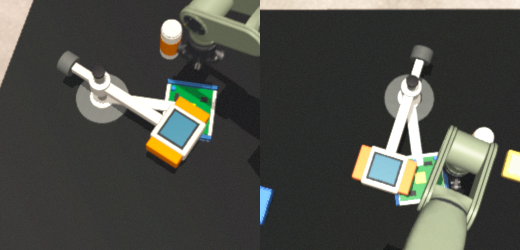

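Emit:
send_rows --pt "0 -0.1 0.9 0 0 0 1" --pt "0 0 0.9 0 0 0 1" --pt "0 0 0.9 0 0 0 1"

```text
time_s: 9.35
tcp_pos: [0.4361, -0.1717, 0.1244]
orientation: [[-0.07, 0.998, 0.001], [0.998, 0.07, 0.0], [-0.0, 0.001, -1.0]]
contact_force: [-0.1, -0.2, -0.2]
grip_width: -0.0001
grasp_force: 0.0
```

```bash
python3 - <<'E'
from h import *
p=head("side");q=head("top")
go((.434,-.174,.122),94)
E
```

```text
side t 9.35 [(735, array([26.8, 27.3]), array([-0.254,  0.06 ]), 'R', np.float64(0.261), 'phi', np.float64(2.9112))]
top t 9.4 [(656, array([26.6, 24.6]), array([-0.254,  0.053]), 'R', np.float64(0.259), 'phi', np.float64(2.9341))]
t 9.45 tcp [ 0.4345 -0.171   0.123 ] yaw 94.0 tool d/25mm [-0.12 -0.03  0.04] zaxis [-0.004  0.002 -1.   ] turn units 0.0 grip -0.0 F [-0.04 -0.61  0.34]
```

Emit:
send_rows --pt "0.08 0 0 0 0 0 1" --pt "0 0 0 0 0 0 1" --pt "0 0 0 0 0 0 1" --pt "0 0 0 0 0 0 1" --pt "0 0 0 0 0 0 1" --pt "0 0 0 0 0 0 1"

```text
time_s: 10.2
tcp_pos: [0.4355, -0.1704, 0.1249]
orientation: [[-0.069, 0.998, 0.0], [0.998, 0.069, -0.0], [-0.0, 0.0, -1.0]]
contact_force: [0.6, -0.2, -0.2]
grip_width: -0.0
grasp_force: 0.0
```

```bash
python3 - <<'E'
from h import *
p=head("side");q=head("top")
go((.434,-.174,.122),94)
P=ctrl.state()["tcp_pos"][:2]-C
# head angle at which right pad face meets finger
print("contact phi",np.arctan2(P[1],P[0])%6.2832-np.arcsin(.096/np.linalg.norm(P)))
E
```

```text
side t 10.2 [(717, array([26.6, 26.9]), array([-0.26 ,  0.018]), 'R', np.float64(0.26), 'phi', np.float64(3.0733))]
top t 10.25 [(660, array([25., 26.]), array([-0.258,  0.012]), 'R', np.float64(0.259), 'phi', np.float64(3.0956))]
t 10.3 tcp [ 0.4355 -0.1703  0.1248] yaw 94.0 tool d/25mm [-0.14 -0.07  0.11] zaxis [ 0. -0. -1.] turn units -0.0 grip -0.0 F [ 0.28 -0.15  0.43]
contact phi 3.1598308807179434
```

Emit:
send_rows --pt "0 0 0 0 0 0 1" --pt "0 0 0 0 0 0 1" --pt "-0.06 0 0 0 0 0 1" --pt "-0.11 0 0 0 0 0 1" --pt "-0.11 0 0 0 0 0 1" --pt "-0.11 0 0 0 0 0 1" --pt "-0.11 0 0 0 0 0 1" --pt "-0.11 0 0 0 0 0 1" --pt "-0.11 0 0 0 0 0 1" --pt "-0.11 0 0 0 0 0 1" --pt "-0.11 0 0 0 0 0 1"

```text
time_s: 11.68
tcp_pos: [0.4371, -0.1939, 0.1248]
orientation: [[-0.069, 0.998, -0.0], [0.998, 0.069, -0.0], [-0.0, -0.0, -1.0]]
contact_force: [1.0, 0.2, 0.3]
grip_width: -0.0
grasp_force: 0.0
```

```bash
python3 - <<'E'
from h import *
p=head("side");q=head("top")
P=ctrl.state()["tcp_pos"][:2]-C
print("contact phi",np.arctan2(P[1],P[0])%6.2832-np.arcsin(.096/np.linalg.norm(P)))
E
```

```text
side t 11.675 [(702, array([26.4, 26.5]), array([-0.259, -0.026]), 'R', np.float64(0.26), 'phi', np.float64(3.241))]
top t 11.725 [(645, array([24.7, 26.9]), array([-0.258, -0.029]), 'R', np.float64(0.26), 'phi', np.float64(3.2549))]
contact phi 3.2506191171128043
```

Emit:
send_rows --pt "-0.11 0 0 0 0 0 1" --pt "-0.15 0 0 0 0 0 1" --pt "-0.2 0 0 0 0 0 1"

```text
time_s: 12.15
tcp_pos: [0.438, -0.2055, 0.1249]
orientation: [[-0.07, 0.998, 0.0], [0.998, 0.07, -0.0], [-0.0, 0.0, -1.0]]
contact_force: [0.0, -0.5, -0.6]
grip_width: 0.0
grasp_force: 0.0
```

```bash
python3 - <<'E'
from h import *
p=head("side");q=head("top")
P=ctrl.state()["tcp_pos"][:2]-C
print("contact phi",np.arctan2(P[1],P[0])%6.2832-np.arcsin(.096/np.linalg.norm(P)))
E
```

```text
side t 12.15 [(702, array([26.4, 26.5]), array([-0.259, -0.026]), 'R', np.float64(0.26), 'phi', np.float64(3.241))]
top t 12.2 [(656, array([24.6, 26.9]), array([-0.258, -0.029]), 'R', np.float64(0.26), 'phi', np.float64(3.2549))]
contact phi 3.2947151479209404
```

Emit:
send_rows --pt "-0.4 0 0 0 0 0 1" --pt "-0.4 0 0 0 0 0 1" --pt "0 0 0 0 0 0 1" --pt "0 0 0 0 0 0 1" --pt "0 0 0 0 0 0 1" --pt "0 0 0 0 0 0 1" --pt "0 0 0 0 0 0 1" --pt "0 0 0 0 0 0 1" --pt "0 0 0 0 0 0 1" --pt "0 0 0 0 0 0 1"

```text
time_s: 13.5
tcp_pos: [0.4393, -0.2252, 0.1248]
orientation: [[-0.069, 0.998, 0.0], [0.998, 0.069, -0.0], [-0.0, 0.0, -1.0]]
contact_force: [-0.3, -0.4, 0.4]
grip_width: -0.0003
grasp_force: 0.0
```

```bash
python3 - <<'E'
from h import *
p=head("side");q=head("top")
cv2.imwrite("pics/c6.png",np.hstack([p[100:350,180:440],q[100:350,200:460]]))
E
```

```text
side t 13.5 [(701, array([26.4, 26.5]), array([-0.259, -0.026]), 'R', np.float64(0.26), 'phi', np.float64(3.241))]
top t 13.55 [(659, array([24.8, 26.8]), array([-0.258, -0.029]), 'R', np.float64(0.26), 'phi', np.float64(3.2541))]
```

View pics/c6.png

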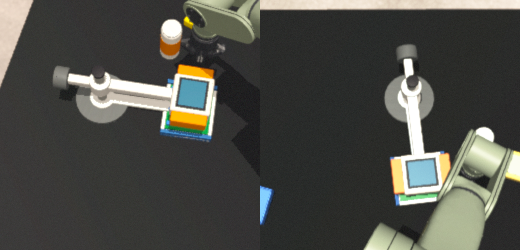

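The head stands still over the board, about 0.01 rad from the chip centre, and the finger is clear of it. Now I wait out the five seconds.

Emit:
send_rows --pt "0 0 0 0 0 0 1" --pt "0 0 0 0 0 0 1" --pt "0 0 0 0 0 0 1" --pt "0 0 0 0 0 0 1" --pt "0 0 0 0 0 0 1" --pt "0 0 0 0 0 0 1" --pt "0 0 0 0 0 0 1" --pt "0 0 0 0 0 0 1" --pt "0 0 0 0 0 0 1" --pt "0 0 0 0 0 0 1" --pt "0 0 0 0 0 0 1" --pt "0 0 0 0 0 0 1" --pt "0 0 0 0 0 0 1" --pt "0 0 0 0 0 0 1" --pt "0 0 0 0 0 0 1" --pt "0 0 0 0 0 0 1" --pt "0 0 0 0 0 0 1" --pt "0 0 0 0 0 0 1" --pt "0 0 0 0 0 0 1" --pt "0 0 0 0 0 0 1"

```text
time_s: 16.1
tcp_pos: [0.4393, -0.2252, 0.1248]
orientation: [[-0.069, 0.998, -0.0], [0.998, 0.069, -0.0], [-0.0, -0.0, -1.0]]
contact_force: [-0.1, 0.5, 0.8]
grip_width: -0.0
grasp_force: 0.0
```

Emit:
send_rows --pt "0 0 0 0 0 0 1" --pt "0 0 0 0 0 0 1" --pt "0 0 0 0 0 0 1" --pt "0 0 0 0 0 0 1" --pt "0 0 0 0 0 0 1" --pt "0 0 0 0 0 0 1" --pt "0 0 0 0 0 0 1" --pt "0 0 0 0 0 0 1" --pt "0 0 0 0 0 0 1" --pt "0 0 0 0 0 0 1" --pt "0 0 0 0 0 0 1" --pt "0 0 0 0 0 0 1" --pt "0 0 0 0 0 0 1" --pt "0 0 0 0 0 0 1" --pt "0 0 0 0 0 0 1" --pt "0 0 0 0 0 0 1" --pt "0 0 0 0 0 0 1" --pt "0 0 0 0 0 0 1" --pt "0 0 0 0 0 0 1" --pt "0 0 0 0 0 0 1"

```text
time_s: 18.6
tcp_pos: [0.4393, -0.2252, 0.1248]
orientation: [[-0.069, 0.998, 0.0], [0.998, 0.069, -0.0], [-0.0, 0.0, -1.0]]
contact_force: [0.9, -0.3, 0.9]
grip_width: -0.0002
grasp_force: 0.0
```

```bash
python3 - <<'E'
from h import *
p=head("side");q=head("top")
print(ctrl.hand_in())
E
```

```text
side t 18.6 [(701, array([26.4, 26.5]), array([-0.259, -0.026]), 'R', np.float64(0.26), 'phi', np.float64(3.2412))]
top t 18.65 [(655, array([24.6, 26.8]), array([-0.258, -0.03 ]), 'R', np.float64(0.26), 'phi', np.float64(3.2555))]
the job is handed in; nothing more can be done
None
```

The job is handed in: the camera head stood still and untouched about 0.01–0.02 rad from the yellow chip's centre by my camera measurements, for over 6 s before hand-in at about 18.7 s; the hand-in returned no verdict.

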